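# Index the potter's banding wheel

## Robot

A 6-joint arm with a two-finger parallel gripper is mounted at the origin on the work surface. World frame = base frame: x ahead of the robot, y to its left, z up, the work surface at z = 0. Lengths are in m, angles in rad, forces in N, time in s.
With the tool pointing down it reaches from about 0.35 to 0.975 m from the base axis. Payload 4.9 kg.
Tool frame: the origin (TCP) lies midway between the tips of the shut fingers; the grasp point (between the pads) lies 19 mm behind it; z points along the fingers, y is the line along which they close (so a half turn about z gives the same grasp; the last joint's range is limited). The gripper opens to 85 mm and grips with 20 to 120 N. Pads are 22 mm wide; open, the fingers measure 114 mm over their backs; the gripper's body (76 mm by 85 mm) begins 54 mm behind the grasp point. The pads swing forward as they close: fully open they stand 13 mm farther back than shut.
Start: joints at [-1.428, 0.053, 1.613, -0, 1.476, -0.119], TCP at [0.162, -0.604, 0.231] pointing down, gripper open.
Joint ranges: [-3.01, 3.01], [-1.01, 2.22], [0.06, 2.58], [-1.02, 4.17], [0.09, 2.62], [-3.14, 3.14]. Speed limits (rad/s): [2.57, 2.57, 3.14, 3.14, 3.14, 3.14].

## Interface

Orientations are given as a unit quaternion [w, x, y, z].
In Python, from plant import state, grab_frame, job_done, cut_out, place_of gives the robot as it stands.
- The arm moves only by the tool jog_arm, never from a script. Its argument "motion" is text: rows parted by semicolons, each of 7 numbers parted by spaces: the opening in per cent of the stroke, from 0 (shut) to 100 (fully open), then the shift along the tool's x, y, z as a fraction of full scale, then the turn, a rotation vector about the tool's x, y, z as a fraction of full scale. A call has exactly 5 rows; each row is the pose to reach, as a shift and turn from the pose commanded when the call began, along the tool's axes at that moment; what a row does not reach only later rows make up. Full scale, the value 1, is 50 cm for a shift and 1.5 rad for a turn. A row lasts 1/8 s, in which the tool goes at most 62.5 mm and 10.7 degrees, less where a joint would pass 70% of its speed; a pose out of reach is approached as far as the arm can. A call with a number of a shift or a turn outside -1 to 1 is refused whole. A call with a gripper value outside its range is refused whole. The fingers move at their own pace and stop on an object; the grip force is fixed at half the most. Time passes only in rows, so rows that repeat a pose let the fingers close, or fill a call up. It gives the time, the measured TCP pose, the force, the opening and the grip force at its end, in the units of the state.
- state(): the state, without advancing time (a new reading comes with each control period).
- grab_frame(name): name is "scene" or "top" or "wrist"; returns a dict with "color" (384x512x3 uint8, red, green, blue), "range_z" (384x512 float32, m along the optical axis (not along the pixel's ray), 0 where there is no reading), "intrinsics" (3x3 intrinsics, pixels), "k1" (the pictures are not rectified: a ray, as slopes to the right and down, at radius r is drawn at 1 + k1 r^2 times it, then the intrinsics apply), "world_from_camera" (4x4, takes a point from camera to world coordinates). Camera axes: x right, y up, looking along -z (the intrinsics and any distortion apply to the point x, -y, -z); pixel columns grow to the right and rows downward; lengths in m; the calibration is good to about 2 mm. A picture is of the moment at which its call begins.
- job_done(): hands the job in; it is judged then, once.
Trained networks look in the newest picture that a camera, given by its name, has taken for a name from the list of things; names that differ only in an ending like _2 or _b are one class to them, and where a whole thing is asked for, a point or a joint stands for the part that bears it (a point fixed in the world has none). Each returns a list of dicts, best first, with "p" (0 to 1); they miss things now and then, are a little off and sometimes report something else, mostly with a low value. They report only what shows in the picture. A call takes as long as a camera call. They do not tell look-alikes from the thing itself.
- cut_out(camera, thing): "pixels" (384x512 bool, what is visible of it).
- place_of(camera, thing): "at" ([x, y, z] in m, in world coordinates, good to about 4 mm: a listed point, or the origin of a listed thing).
The state is a dict: "time": time; "joint_pos": joint angles; "joint_vel": joint speeds; "joint_efforts": joint torques, N m; "tool_pos": TCP position; "tool_rot": TCP orientation; "contact_force": force on the tool from outside, world axes, zero at the start; "ft_torque": the same for the moment, N m; "gripper_width": opening from 0.0 (shut) to 1.0 (fully open); "grasp_force": force on a finger pad.
Only numpy, scipy, OpenCV 4.12 (cv2) and the standard library are available. Lean on these libraries where they do the work, as an engineer would, in place of code of your own. Each camera call takes 0.05 s, during which the arm holds its last target. There are 200 camera calls.

## Task

Set the potter's banding wheel for the next stripe: gently push (not pinch) the upright wooden peg on its wooden head round with your fingertips, either way, until the black index line on the head lines up with the one long line of the fixed white scale ring, then leave the wheel standing there. Do not lift anything: the small white bowl keeps standing upright on the middle of the head and rides round with it, and the other vessels on the bench stay where they are.

Things in the scene. Friction and masses are not known exactly. Their poses are not given: they have to be found in the camera images.
- wheel: Banding wheel, fixed to the bench, turned any way round: a round base 280 mm across whose flat white scale ring is 50 mm above the bench, with a turning pale wooden head (disc 200 mm across, top at 58 mm) in its middle. Origin: on the upright turning axis, at bench height. Its x axis points from there along the long target line; z up.
- target (a point): Inner end of the one long line (36 by 6 mm, reaching the rim) of the fixed white ring, 102 mm from the turning axis, 51 mm above the bench: where the index line must point. The ring's other 23 lines are short (12 by 4 mm). All are black, radial, 15 degrees apart.
- index (a point): Outer end of the index line on the wooden head, 99 mm from the turning axis, 58 mm above the bench. The line is black, radial, 6 mm wide, 37 mm long and the only radial line on the head. It turns with the head.
- head: The turning pale wooden head (disc 200 mm across, 8 mm thick, with the peg). Origin: on the turning axis, 50 mm above the bench; x points along the index line, z up. Turns either way past a full turn (at the start at least 0.7 rad from the goal), has no spring and stays where it is left: dry friction 0.15 N m, about 2 N pushed at the peg.
- peg (a point): Centre of the top of the upright round dark wooden peg, 98 mm above the bench. The peg is 16 mm thick and stands 40 mm high on the head (top face at 58 mm), 80 mm from the turning axis, exactly opposite the index line. Push it sideways to turn the head.
- teabowl: Loose small white bowl, 68 mm across and 45 mm high, 0.1 to 0.21 kg, standing upright within 4 mm of the middle of the head (its top is 103 mm above the bench). Origin: centre of its underside. It rides round on the head.
- basin: Loose yellow plastic basin, 220 mm across, 75 mm high, on the bench to the robot's right of the wheel. Origin: centre of its underside. Bystander.
- jar: Loose white ceramic jar, 64 mm across, 100 mm high, on the bench to the robot's left of the wheel. Origin: centre of its underside. Bystander.
- beaker: Loose terracotta beaker, 72 mm across, 90 mm high, on the bench to the robot's left of the wheel. Origin: centre of its underside. Bystander.
Mind the look-alikes: they are no part of the job. What is shaped like the teabowl but green or yellow is not meant.

How it is judged:
By the outcome, as a careful person would: the job done as asked, in the order asked, and still so for the second after the job is handed in, with the robot touching nothing.
It also fails if it takes over 51 s, if anything falls off the work surface, if the arm or the gripper's body presses on something with over 40 N, if the wrist force passes 120 N, or if a joint passes its speed limit or range.

## Working session

There is one attempt and no reset: what is moved stays moved. The work goes in short steps, Python scripts to look and compute and a tool call to move; the robot and the scene stay as the last step left them, time stands still between calls to the robot, and variables do not carry over. Pictures are saved under pics/ and viewed, at most 10 in all, crops included, and the job is handed in when it is done.

Besides the shell and the picture viewer there is one more tool, called as a command line: name --argument value ..., lists and objects as JSON in quotes. jog_arm: Moves the arm, as the interface text tells. Shift numbers are shares of 50 cm and turn numbers shares of 1.5 rad, none past 1 either way. Its arguments: {"type":"object","properties":{"motion":{"type":"string"}},"required":["motion"]}

```bash
mkdir -p pics
cat > h.py <<'E'
import numpy as np, cv2
from plant import *
def save(f,n): cv2.imwrite('pics/'+n,cv2.cvtColor(f['color'],cv2.COLOR_RGB2BGR))
def proj(f,P):
    T=np.linalg.inv(f['world_from_camera']);p=T[:3,:3]@np.array(P)+T[:3,3]
    s=np.array([p[0],-p[1]])/-p[2];s=s*(1+f['k1']*(s@s))
    K=f['intrinsics'];return K[0,0]*s[0]+K[0,2],K[1,1]*s[1]+K[1,2]
def topl(f,u,v,z):
    K=f['intrinsics'];d=np.array([(u-K[0,2])/K[0,0],(v-K[1,2])/K[1,1]]);s=d.copy()
    for _ in range(10): s=d/(1+f['k1']*(s@s))
    T=f['world_from_camera'];r=T[:3,:3]@np.array([s[0],-s[1],-1]);o=T[:3,3]
    return o+r*(z-o[2])/r[2]
E
python3 - <<'E'
from h import *
for c in ['top','scene']:
    f=grab_frame(c);save(f,c+'0.png')
    for t in ['wheel','target','index','peg','teabowl','basin','jar','beaker']:
        print(c,t,[(np.round(d['at'],3).tolist(),round(d['p'],2),np.round(proj(f,d['at'])).tolist()) for d in place_of(c,t)[:2]])
s=state();print(s['time'],s['tool_pos'],s['tool_rot'])
E
```

```text
top wheel [([0.573, 0.017, 0.001], 0.57, [237.0, 221.0]), ([0.636, 0.374, 0.001], 0.32, [130.0, 203.0])]
top target [([0.647, 0.078, 0.05], 0.75, [217.0, 196.0])]
top index [([0.567, 0.118, 0.057], 0.57, [204.0, 221.0])]
top peg [([0.573, -0.066, 0.098], 0.69, [263.0, 216.0])]
top teabowl [([0.835, 0.019, -0.004], 0.81, [236.0, 144.0]), ([0.688, 0.281, 0.003], 0.68, [157.0, 187.0])]
top basin [([0.573, -0.379, 0.001], 0.93, [357.0, 219.0]), ([0.572, 0.018, 0.059], 0.23, [236.0, 219.0])]
top jar [([0.634, 0.375, -0.001], 0.64, [130.0, 204.0]), ([0.567, 0.12, 0.055], 0.26, [203.0, 221.0])]
top beaker [([0.468, 0.339, 0.003], 0.92, [139.0, 254.0])]
scene wheel [([0.567, 0.018, 0.001], 0.8, [264.0, 201.0])]
scene target [([0.635, 0.375, -0.003], 0.67, [372.0, 236.0]), ([0.65, 0.083, 0.048], 0.58, [279.0, 210.0])]
scene index [([0.568, 0.117, 0.058], 0.59, [295.0, 193.0])]
scene peg [([0.57, -0.066, 0.097], 0.82, [239.0, 175.0])]
scene teabowl [([0.574, 0.016, 0.056], 0.91, [263.0, 190.0]), ([0.838, 0.019, 0.005], 0.85, [244.0, 260.0])]
scene basin [([0.58, -0.378, 0.003], 0.96, [150.0, 184.0])]
scene jar [([0.632, 0.374, -0.001], 0.58, [371.0, 235.0])]
scene beaker [([0.471, 0.338, -0.0], 0.64, [363.0, 200.0])]
0.9 [ 0.16175374 -0.60368752  0.23132171] [ 9.03295475e-06  9.91446418e-01  1.30514369e-01 -4.08922817e-06]
```

Run:
```python
import cv2
a=cv2.imread('pics/top0.png')[120:290,90:430]
cv2.imwrite('pics/c0.png',cv2.resize(a,(800,400),interpolation=cv2.INTER_CUBIC))
```

```text
(no output)
```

View pics/c0.png

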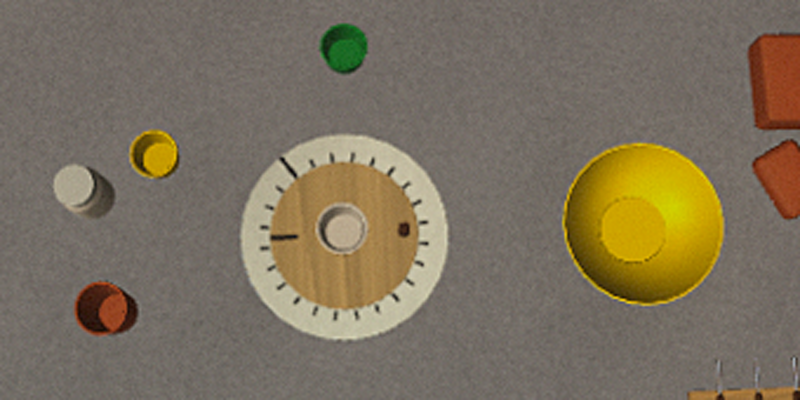

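View pics/scene0.png

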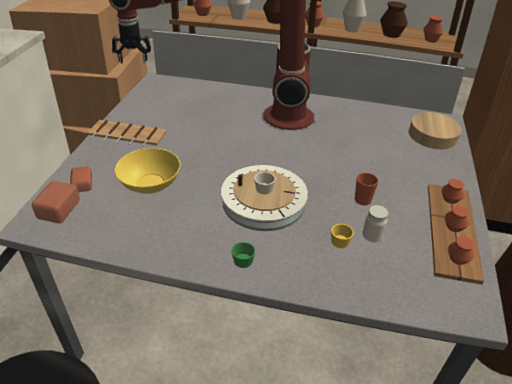

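The white bowl in the middle of the wheel (crop 342,228) is the teabowl. The green bowl (344,47) and yellow bowl (154,154) are look-alikes. The long line (289,167) sits at about 38°, the index line (285,237) at about 90° and the peg (403,230) at about 270°. The head therefore has to turn about −52°, which means pushing the peg from its +x side.

```bash
cat >> h.py <<'E'
from scipy.spatial.transform import Rotation as R
def plan(pos,yaw,s=None):
    s=s or state();w,x,y,z=s['tool_rot'];A=R.from_quat([x,y,z,w])
    B=R.from_euler('z',yaw)*R.from_euler('x',np.pi)
    d=A.inv().apply(np.array(pos)-s['tool_pos'])/.5; r=(A.inv()*B).as_rotvec()/1.5
    return np.round(np.r_[d,r],4).tolist()
E
python3 - <<'E'
from h import *
f=grab_frame('wrist');s=state();w,x,y,z=s['tool_rot'];A=R.from_quat([x,y,z,w])
T=f['world_from_camera'];print(A.inv().apply(T[:3,3]-s['tool_pos']),(A.inv().as_matrix()@T[:3,:3]).round(3),f['intrinsics'])
print(plan([.40,-.30,.32],0.1),plan([.56,-.06,.34],0))
E
```

```text
[ 0.06522735 -0.00094831 -0.14281076] [[-0.001  0.966  0.258]
 [ 1.     0.001  0.001]
 [ 0.     0.258 -0.966]] [[265.52536738   0.         254.53506748]
 [  0.         265.52536738 188.20849582]
 [  0.           0.           1.        ]]
[0.6175, -0.4633, -0.1774, -0.0, -0.0, 0.1079] [1.0508, -0.8441, -0.2174, -0.0, -0.0, 0.1746]
```

jog_arm --motion "0 0.12 -0.09 -0.1 0 0 0; 0 0.24 -0.18 -0.15 0 0 0.03; 0 0.36 -0.27 -0.18 0 0 0.06; 0 0.48 -0.37 -0.18 0 0 0.09; 0 0.62 -0.46 -0.18 0 0 0.1"

```text
time: 1.58
tool_pos: [0.3444, -0.3703, 0.3176]
tool_rot: [0.001, 0.998, 0.055, 0.001]
contact_force: [0.2, -0.9, 0.4]
gripper_width: 0.0
grasp_force: 0.0
```

Run:
```python
from h import *
print(state()['tool_pos'],plan([.46,0.0,.27],0))
```

```text
[ 0.34436482 -0.37034426  0.31763651] [0.3115, -0.7108, 0.0944, 0.0012, -0.0008, 0.0737]
```

jog_arm --motion "0 0.06 -0.12 0.02 0 0 0.02; 0 0.12 -0.24 0.04 0 0 0.04; 0 0.19 -0.37 0.06 0 0 0.06; 0 0.22 -0.54 0.09 0 0 0.07; 0 0.22 -0.6 0.09 0 0 0.07"

```text
time: 2.2
tool_pos: [0.4187, -0.0729, 0.2725]
tool_rot: [-0.0, 1.0, 0.003, 0.0]
contact_force: [1.4, 0.2, -0.3]
gripper_width: 0.005
grasp_force: 0.0
```

jog_arm --motion "0 0 0 0 0 0 0; 0 0 0 0 0 0 0; 0 0 0 0 0 0 0; 0 0 0 0 0 0 0; 0 0 0 0 0 0 0"

```text
time: 2.82
tool_pos: [0.4188, -0.0758, 0.2729]
tool_rot: [-0.0, 1.0, 0.003, -0.0]
contact_force: [0.0, 0.2, -0.3]
gripper_width: -0.005
grasp_force: 0.0
```

Run:
```python
from h import *
f=grab_frame('wrist');save(f,'w1.png')
for t in ['wheel','head','target','index','peg','teabowl']:
    print(t,[(np.round(d['at'],4).tolist(),round(d['p'],2),np.round(proj(f,d['at'])).tolist()) for d in place_of('wrist',t)[:2]])
print(state()['tool_pos'])
```

```text
wheel [([0.5671, 0.0141, -0.0035], 0.6, [194.0, 58.0])]
head []
target []
index [([0.5672, 0.1157, 0.0568], 0.76, [101.0, 47.0]), ([0.5727, -0.3837, 0.0038], 0.53, [471.0, 55.0])]
peg [([0.5711, -0.0647, 0.0921], 0.84, [246.0, 35.0])]
teabowl [([0.5728, 0.02, 0.0556], 0.75, [178.0, 42.0]), ([0.5707, 0.1151, 0.0571], 0.29, [101.0, 44.0])]
[ 0.41879534 -0.07494273  0.2729374 ]
```

View pics/w1.png

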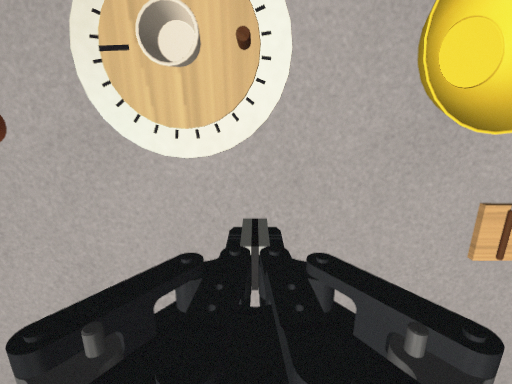

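The wrist view shows the index line (115,47), the peg (243,37) and the bowl (170,35). The long line is cut off at the top, so I'll move over to see it.

jog_arm --motion "0 0.05 -0.05 0 0 0 0; 0 0.1 -0.1 0 0 0 0; 0 0.15 -0.15 0 0 0 0; 0 0.2 -0.18 0 0 0 0; 0 0.2 -0.18 0 0 0 0"

```text
time: 3.8
tool_pos: [0.5189, 0.0167, 0.2725]
tool_rot: [-0.0, 1.0, 0.004, -0.001]
contact_force: [0.1, -0.9, 0.3]
gripper_width: -0.006
grasp_force: 0.0
```

Run:
```python
from h import *
f=grab_frame('wrist');save(f,'w2.png')
for t in ['wheel','head','target','index','peg','teabowl']:
    print(t,[(np.round(d['at'],4).tolist(),round(d['p'],2),np.round(proj(f,d['at'])).tolist()) for d in place_of('wrist',t)[:2]])
import pickle;pickle.dump(f,open('w2.pkl','wb'))
# rectified bird's-eye at z=.05 , 2px/mm
c=np.array([.571,.017]);n=600
im=np.zeros((n,n,2),np.float32)
for i in range(n):
    for j in range(n): im[i,j]=proj(f,[c[0]+(300-i)*.0005,c[1]+(300-j)*.0005,.051])
b=cv2.remap(f['color'],im[...,0],im[...,1],cv2.INTER_LINEAR);cv2.imwrite('pics/b2.png',b[...,::-1])
print(state()['tool_pos'])
```

```text
wheel []
head [([0.473, 0.3347, -0.0038], 0.32, [62.0, 186.0])]
target [([0.649, 0.0772, 0.0497], 0.7, [209.0, 64.0]), ([0.5708, -0.067, 0.0925], 0.59, [326.0, 129.0])]
index [([0.5702, 0.1179, 0.0563], 0.67, [179.0, 127.0]), ([0.6486, 0.0809, 0.0524], 0.4, [205.0, 64.0])]
peg [([0.5699, -0.0667, 0.0917], 0.76, [326.0, 130.0])]
teabowl [([0.6895, 0.2836, -0.0024], 0.81, [70.0, 40.0]), ([0.5707, 0.0204, 0.0582], 0.76, [253.0, 127.0])]
[0.51779515 0.01531357 0.2731043 ]
```

View pics/b2.png

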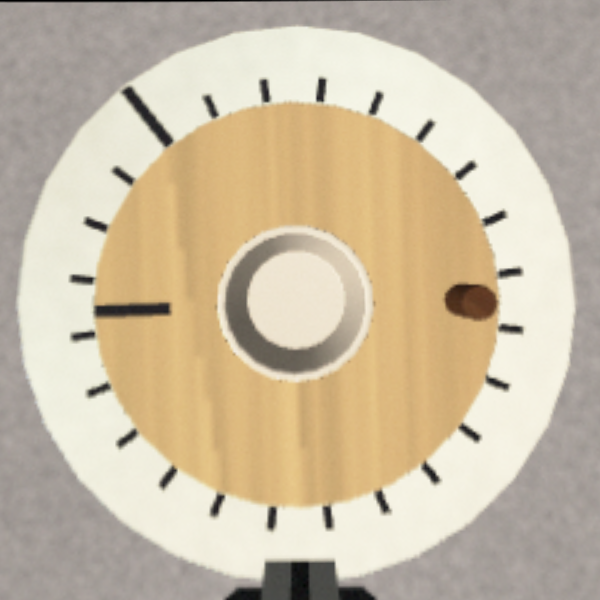

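The rectified view (2 px/mm) shows the ring centre at (296.5,304), which is world (0.569,0.019). The long line is at 38.5°, the index line (96–170, 310) at 92° and the peg at 272°, so the head turns −53.5°. I'll go down on the +x side of the peg.

jog_arm --motion "0 0.09 0.07 0.03 0 0 0; 0 0.19 0.15 0.05 0 0 0; 0 0.19 0.15 0.16 0 0 0; 0 0.19 0.15 0.27 0 0 0; 0 0.19 0.15 0.27 0 0 0"

```text
time: 4.78
tool_pos: [0.6095, -0.0582, 0.1321]
tool_rot: [-0.001, 1.0, 0.003, -0.006]
contact_force: [-0.0, 0.6, -0.0]
gripper_width: -0.002
grasp_force: 0.0
```

```bash
cat >> h.py <<'E'
C=np.array([.569,.019])
def push(phis,off=.019,s=None):
    s=s or state()
    for p in phis:
        a=np.radians(p);u=np.array([np.cos(a),np.sin(a)]);t=np.array([-u[1],u[0]])
        print(p,np.round(plan([*(C+.08*u+off*t),.07],a-1.5*np.pi,s),3))
E
python3 - <<'E'
from h import *
print(state()['tool_pos'],plan([.612,-.06,.07],.03))
f=grab_frame('wrist');save(f,'w3.png')
E
```

```text
[ 0.60954278 -0.05824586  0.13208466] [0.0063, 0.0039, 0.1241, -0.0018, 0.0075, -0.016]
```

View pics/w3.png

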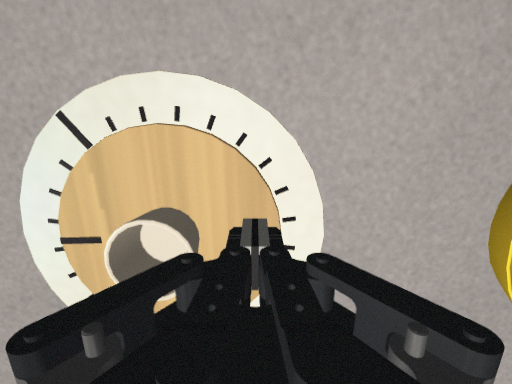

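The fingers (255,225) are on the far (+x) side of the peg, and the bowl is clear. Descending.

jog_arm --motion "0 0.006 0.004 0.04 0 0 0; 0 0.006 0.004 0.08 0 0 0; 0 0.006 0.004 0.12 0 0 0; 0 0.006 0.004 0.124 0 0 -0.016; 0 0.006 0.004 0.124 0 0 -0.016"

```text
time: 5.45
tool_pos: [0.6167, -0.0605, 0.0758]
tool_rot: [-0.0, 1.0, 0.016, -0.0]
contact_force: [0.4, 0.2, 0.8]
gripper_width: 0.0
grasp_force: 0.0
```

Run:
```python
from h import *
s=state();print(s['tool_pos'],s['contact_force']);push([279,274,270,268,266,264,262,260,258])
```

```text
[ 0.61669424 -0.06052779  0.07576519] [0.41166679 0.18872199 0.75943655]
279 [-0.033 -0.008  0.012 -0.     0.    -0.084]
274 [-0.046 -0.004  0.012 -0.     0.    -0.026]
270 [-0.057 -0.001  0.012 -0.     0.     0.021]
268 [-0.063  0.     0.012 -0.     0.     0.044]
266 [-0.069  0.001  0.012 -0.     0.     0.067]
264 [-0.074  0.002  0.012 -0.     0.     0.091]
262 [-0.08   0.002  0.012 -0.     0.     0.114]
260 [-0.086  0.002  0.012 -0.     0.     0.137]
258 [-0.092  0.002  0.012 -0.     0.     0.16 ]
```

jog_arm --motion "0 -0.02 -0.002 0.008 0 0 -0.01; 0 -0.035 -0.003 0.012 0 0 -0.01; 0 -0.046 -0.003 0.012 0 0 -0.005; 0 -0.052 -0.002 0.012 0 0 0; 0 -0.057 -0.001 0.012 0 0 0.02"

```text
time: 6.08
tool_pos: [0.5885, -0.0609, 0.0702]
tool_rot: [-0.0, 1.0, -0.001, 0.001]
contact_force: [1.5, 0.7, -1.3]
gripper_width: 0.002
grasp_force: 0.9
```

Run:
```python
from h import *
s=state();print(s['tool_pos'],s['contact_force']);push([270,268,265.5,263,260.5,258])
print([(d['at'],d['p']) for c in ('top','scene') if grab_frame(c) for d in place_of(c,'index')[:1]])
```

```text
[ 0.5884898  -0.06091284  0.07018247] [ 1.51729476  0.65105005 -1.30105535]
270 [-0.001  0.     0.    -0.    -0.001 -0.001]
268 [-0.007  0.001  0.    -0.    -0.001  0.022]
265.5 [-0.014  0.003  0.    -0.    -0.001  0.052]
263 [-0.021  0.004  0.    -0.    -0.001  0.081]
260.5 [-0.028  0.004  0.    -0.    -0.001  0.11 ]
258 [-0.035  0.005  0.    -0.    -0.001  0.139]
[([0.5681, 0.1179, 0.0561], 0.93), ([0.5705, 0.1177, 0.0593], 0.96)]
```

jog_arm --motion "0 -0.007 0.001 0 0 0 0.022; 0 -0.014 0.003 0 0 0 0.052; 0 -0.021 0.004 0 0 0 0.081; 0 -0.028 0.004 0 0 0 0.11; 0 -0.035 0.005 0 0 0 0.139"

```text
time: 6.9
tool_pos: [0.5709, -0.0634, 0.0701]
tool_rot: [-0.0, 0.994, -0.105, 0.001]
contact_force: [2.5, 0.5, -1.0]
gripper_width: -0.0
grasp_force: 0.9
```

Run:
```python
from h import *
s=state();print(s['tool_pos'],s['contact_force']);push([258,255.5,253,250.5,248,245.5])
print([(d['at'],d['p']) for c in ('top','scene') if grab_frame(c) for d in place_of(c,'index')[:1]])
```

```text
[ 0.57092283 -0.06337485  0.07013671] [ 2.52618344  0.53005749 -0.96937674]
258 [-0.    -0.     0.    -0.    -0.001 -0.001]
255.5 [-0.007  0.001  0.    -0.    -0.001  0.028]
253 [-0.014  0.002  0.    -0.    -0.001  0.058]
250.5 [-0.021  0.003  0.    -0.    -0.001  0.087]
248 [-0.028  0.004  0.    -0.    -0.001  0.116]
245.5 [-0.036  0.004  0.    -0.    -0.001  0.145]
[([0.593, 0.1185, 0.053], 0.77), ([0.5922, 0.1141, 0.0604], 0.77)]
```

jog_arm --motion "0 -0.007 0.001 0 0 0 0.028; 0 -0.014 0.002 0 0 0 0.058; 0 -0.021 0.003 0 0 0 0.087; 0 -0.028 0.004 0 0 0 0.116; 0 -0.036 0.004 0 0 0 0.145"

```text
time: 7.72
tool_pos: [0.553, -0.0619, 0.07]
tool_rot: [0.0, 0.977, -0.212, 0.0]
contact_force: [2.0, -0.0, -1.2]
gripper_width: 0.004
grasp_force: 1.0
```

jog_arm --motion "0 -0.007 0.001 0 0 0 0.028; 0 -0.014 0.002 0 0 0 0.058; 0 -0.021 0.003 0 0 0 0.087; 0 -0.028 0.004 0 0 0 0.116; 0 -0.036 0.004 0 0 0 0.145"

```text
time: 8.35
tool_pos: [0.5358, -0.0563, 0.07]
tool_rot: [0.0, 0.949, -0.316, 0.001]
contact_force: [1.8, 0.4, -1.0]
gripper_width: 0.002
grasp_force: 1.0
```

```bash
cat >> h.py <<'E'
def bird(f,n):
    g=np.array([[proj(f,[C[0]+(300-i)*.0005,C[1]+(300-j)*.0005,.055]) for j in range(0,600,5)] for i in range(0,600,5)],np.float32)
    m=cv2.resize(g,(600,600),interpolation=cv2.INTER_LINEAR)
    b=cv2.remap(f['color'],m[...,0].copy(),m[...,1].copy(),cv2.INTER_LINEAR);cv2.imwrite('pics/'+n,b[...,::-1])
E
python3 - <<'E'
from h import *
s=state();print(s['tool_pos'],s['contact_force']);push([233,231,229,227,225,223,221,219,218.5])
bird(grab_frame('wrist'),'b4.png')
E
```

```text
[ 0.5357969  -0.05632351  0.06999542] [ 1.800183    0.4062604  -0.97408011]
233 [ 0.    -0.    -0.    -0.    -0.001  0.001]
231 [-0.005  0.001 -0.    -0.    -0.001  0.024]
229 [-0.011  0.002 -0.    -0.    -0.001  0.048]
227 [-0.017  0.003 -0.    -0.    -0.001  0.071]
225 [-0.022  0.003 -0.    -0.    -0.001  0.094]
223 [-0.028  0.004 -0.    -0.    -0.001  0.118]
221 [-0.034  0.004 -0.    -0.    -0.001  0.141]
219 [-0.04   0.004 -0.    -0.    -0.001  0.164]
218.5 [-0.041  0.004 -0.    -0.    -0.001  0.17 ]
```

View pics/b4.png

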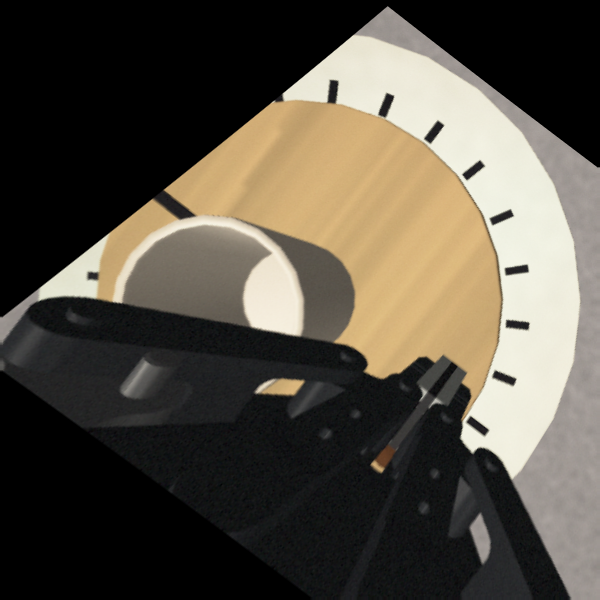

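The index line (175,203) is turning as planned and the bowl is still central. I'll push to just short of the goal, then back off and look.

jog_arm --motion "0 -0.007 0.001 0 0 0 0.03; 0 -0.014 0.002 0 0 0 0.06; 0 -0.022 0.003 0 0 0 0.094; 0 -0.028 0.004 0 0 0 0.118; 0 -0.032 0.004 0 0 0 0.133"

```text
time: 9.02
tool_pos: [0.5216, -0.0482, 0.07]
tool_rot: [0.0, 0.913, -0.409, 0.0]
contact_force: [3.1, -0.7, -1.0]
gripper_width: -0.001
grasp_force: 0.9
```

jog_arm --motion "0 0.02 0 0 0 0 0; 0 0.04 0 0 0 0 0; 0 0.04 0 -0.1 0 0 0; 0 0.04 0 -0.2 0 0 0; 0 0.04 0 -0.3 0 0 0"

```text
time: 9.65
tool_pos: [0.5348, -0.0636, 0.2213]
tool_rot: [0.0, 0.913, -0.409, -0.0]
contact_force: [1.3, 0.7, 0.1]
gripper_width: 0.0
grasp_force: 0.0
```

Run:
```python
from h import *
print(state()['tool_pos'],plan([.5189,.0167,.2725],0))
```

```text
[ 0.53484649 -0.06358101  0.22133414] [-0.1411, -0.083, -0.1023, 0.0001, 0.0005, -0.5617]
```

jog_arm --motion "0 0 0 -0.1 0 0 -0.1; 0 -0.05 -0.03 -0.1 0 0 -0.2; 0 -0.1 -0.06 -0.1 0 0 -0.32; 0 -0.14 -0.083 -0.1 0 0 -0.44; 0 -0.14 -0.083 -0.1 0 0 -0.56"

```text
time: 10.28
tool_pos: [0.5192, 0.0177, 0.27]
tool_rot: [-0.0, 1.0, 0.003, -0.0]
contact_force: [-0.4, 0.4, -1.0]
gripper_width: -0.0
grasp_force: 0.0
```

jog_arm --motion "0 0 0 0 0 0 0; 0 0 0 0 0 0 0; 0 0 0 0 0 0 0; 0 0 0 0 0 0 0; 0 0 0 0 0 0 0"

```text
time: 10.9
tool_pos: [0.5191, 0.0167, 0.2699]
tool_rot: [-0.0, 1.0, -0.001, -0.0]
contact_force: [0.2, -0.3, -0.5]
gripper_width: -0.0
grasp_force: 0.0
```

Run:
```python
from h import *
f=grab_frame('wrist');bird(f,'b5.png')
b=cv2.imread('pics/b5.png',0)
# polar: angle of dark pixels in bands
c=np.array([296.5,304]) if 0 else np.array([300,300])
I,J=np.mgrid[:600,:600]
for up0,lf0 in [(0,0),(0,0.5),(1,0)]:
    up=(300-I)/2-up0;lf=(300-J)/2-lf0;r=np.hypot(up,lf);a=np.degrees(np.arctan2(lf,up))
    for lo,hi in [(66,96),(118,136)]:
        m=(b<80)&(r>lo)&(r<hi)&(a>15)&(a<65);print(lo,m.sum(),a[m].mean(),a[m].std())
```

```text
66 611 40.3664807256284 1.0687186401330087
118 269 38.25601998261953 0.540808245224398
66 610 40.0948540350195 1.066903600288608
118 264 38.08111234243429 0.5411144867602302
66 610 40.83440033150877 1.0683797450562091
118 256 38.543784069800886 0.5426858741470667
```

View pics/b5.png

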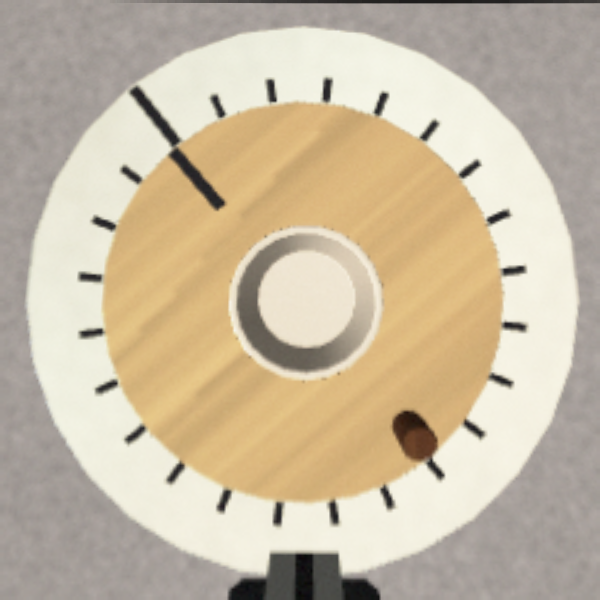

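The index line (174,150)–(221,207) is at 40.5° and the long line at 38.4°, so about 2° remain. The bowl is centred and upright. I'll go back in for a 2° nudge.

Run:
```python
from h import *
print(plan([.5348,-.0636,.21],np.radians(-48.3)))
```

```text
[0.0318, 0.1605, 0.1198, 0.0, -0.0, 0.5602]
```

jog_arm --motion "0 0.01 0.05 0 0 0 0.11; 0 0.02 0.1 0.02 0 0 0.22; 0 0.032 0.16 0.05 0 0 0.34; 0 0.032 0.16 0.09 0 0 0.45; 0 0.032 0.16 0.12 0 0 0.56"

```text
time: 11.58
tool_pos: [0.5347, -0.0637, 0.2089]
tool_rot: [0.0, 0.911, -0.412, -0.0]
contact_force: [0.7, 0.2, -0.9]
gripper_width: -0.0
grasp_force: 0.0
```

jog_arm --motion "0 0 0 0.08 0 0 0; 0 0 0 0.16 0 0 0; 0 0 0 0.24 0 0 0; 0 0 0 0.28 0 0 0; 0 0 0 0.28 0 0 0"

```text
time: 12.2
tool_pos: [0.5339, -0.063, 0.0686]
tool_rot: [0.0, 0.913, -0.409, -0.002]
contact_force: [0.2, 0.2, 0.4]
gripper_width: -0.001
grasp_force: 0.0
```

Run:
```python
from h import *
s=state();print(s['tool_pos'],s['contact_force']);push([221.7,219.7])
```

```text
[ 0.53393852 -0.06296794  0.06858417] [0.17082476 0.24625309 0.4035698 ]
221.7 [-0.038 -0.001 -0.003  0.001  0.002  0.   ]
219.7 [-0.043 -0.    -0.003  0.001  0.002  0.024]
```

jog_arm --motion "0 -0.018 0 -0.002 0 0 0; 0 -0.032 0 -0.002 0 0 0; 0 -0.038 0 -0.002 0 0 0.005; 0 -0.041 0 -0.002 0 0 0.015; 0 -0.043 0 -0.002 0 0 0.024"

```text
time: 12.82
tool_pos: [0.5212, -0.0477, 0.0716]
tool_rot: [0.0, 0.905, -0.425, 0.001]
contact_force: [0.8, -1.8, 1.4]
gripper_width: 0.001
grasp_force: 1.0
```

jog_arm --motion "0 0.02 0 0 0 0 0; 0 0.04 0 0 0 0 0; 0 0.04 0 -0.1 0 0 0; 0 0.04 0 -0.2 0 0 0; 0 0.04 0 -0.3 0 0 0"

```text
time: 13.45
tool_pos: [0.5335, -0.0631, 0.2222]
tool_rot: [-0.0, 0.905, -0.425, -0.0]
contact_force: [0.8, -0.6, -0.2]
gripper_width: 0.003
grasp_force: 0.0
```

Run:
```python
from h import *
print(state()['tool_pos'],plan([.5189,.0167,.2725],0))
```

```text
[ 0.53353706 -0.06308925  0.22219464] [-0.1416, -0.0793, -0.1005, -0.0, 0.0005, -0.5858]
```

jog_arm --motion "0 0 0 -0.1 0 0 -0.1; 0 -0.05 -0.03 -0.1 0 0 -0.22; 0 -0.1 -0.06 -0.1 0 0 -0.34; 0 -0.14 -0.08 -0.1 0 0 -0.46; 0 -0.14 -0.08 -0.1 0 0 -0.585"

```text
time: 14.08
tool_pos: [0.5196, 0.0177, 0.2708]
tool_rot: [-0.0, 1.0, 0.004, -0.0]
contact_force: [-0.1, 0.6, -0.9]
gripper_width: 0.001
grasp_force: 0.0
```

jog_arm --motion "0 0 0 0 0 0 0; 0 0 0 0 0 0 0; 0 0 0 0 0 0 0; 0 0 0 0 0 0 0; 0 0 0 0 0 0 0"

```text
time: 14.7
tool_pos: [0.5195, 0.0167, 0.2709]
tool_rot: [-0.0, 1.0, -0.001, -0.0]
contact_force: [0.4, 0.3, -0.7]
gripper_width: -0.0
grasp_force: 0.0
```

```bash
cat > meas.py <<'E'
from h import *
from scipy.optimize import least_squares
import sys
f=grab_frame('wrist');bird(f,sys.argv[1]);b=cv2.imread('pics/'+sys.argv[1],0)
I,J=np.mgrid[:600,:600]
up=(300-I)/2;lf=(300-J)/2;r=np.hypot(up,lf)
# ring centre from the tick blobs (white-ring band), circle fit of their centroids
n,l,st,ce=cv2.connectedComponentsWithStats(((b<90)&(r>100.5)&(r<117)).astype(np.uint8))
P=np.array([((300-c[1])/2,(300-c[0])/2) for c,s in zip(ce[1:],st[1:]) if 60<s[4]<180])
q=least_squares(lambda q:np.hypot(*(P-q[:2]).T)-q[2],[0,0,108],loss='soft_l1',f_scale=.5).x
print(len(P),'centre',q)
up=up-q[0];lf=lf-q[1];r=np.hypot(up,lf);a=np.degrees(np.arctan2(lf,up))
t=np.degrees(np.arctan2(P[:,1]-q[1],P[:,0]-q[0]));print('ticks mod15',np.round(t%15,1))
for lo,hi in [(66,96),(118,136)]:
    m=(b<80)&(r>lo)&(r<hi)&(a>15)&(a<65);print(lo,m.sum(),a[m].mean())
E
python3 meas.py b6.png
```

```text
23 centre [ -0.67221601  -0.98267358 106.56341567]
ticks mod15 [8.4 8.3 8.4 8.3 8.4 8.4 8.4 8.4 8.4 8.4 8.4 8.5 8.4 8.5 8.4 8.5 8.5 8.5
 8.5 8.5 8.5 8.5 8.5]
66 598 40.18065933095953
118 281 38.38585235504714
```

The fit is precise: the target is at 38.4° and the index line at 40.2°, because the nudge lagged and ended short. I need about 2.5 mm more than the last end point, held this time.

Run:
```python
from h import *
print(plan([.534,-.063,.21],np.radians(-50.3)))
```

```text
[0.0292, 0.1595, 0.1219, -0.0, -0.0, 0.5845]
```

jog_arm --motion "0 0.01 0.05 0 0 0 0.11; 0 0.02 0.1 0.02 0 0 0.22; 0 0.029 0.16 0.05 0 0 0.34; 0 0.029 0.16 0.09 0 0 0.46; 0 0.029 0.16 0.122 0 0 0.585"

```text
time: 15.38
tool_pos: [0.5337, -0.0636, 0.209]
tool_rot: [0.0, 0.904, -0.428, -0.0]
contact_force: [-0.0, -0.2, -0.4]
gripper_width: 0.002
grasp_force: 0.0
```

jog_arm --motion "0 0 0 0.08 0 0 0; 0 0 0 0.16 0 0 0; 0 0 0 0.24 0 0 0; 0 0 0 0.28 0 0 0; 0 0 0 0.28 0 0 0"

```text
time: 16.0
tool_pos: [0.5329, -0.0629, 0.0686]
tool_rot: [0.0, 0.905, -0.425, -0.002]
contact_force: [-0.2, 0.7, -0.3]
gripper_width: -0.0
grasp_force: 0.0
```

Run:
```python
from h import *
print(state()['tool_pos'],plan([.5197,-.0459,.07],np.radians(-50.3)))
```

```text
[ 0.53292155 -0.06290875  0.06859558] [-0.0431, -0.0014, -0.0027, 0.0012, 0.0017, -0.0002]
```

jog_arm --motion "0 -0.018 0 0 0 0 0; 0 -0.032 0 0 0 0 0; 0 -0.038 0 0 0 0 0; 0 -0.041 0 0 0 0 0; 0 -0.041 0 0 0 0 0"

```text
time: 16.62
tool_pos: [0.5212, -0.0474, 0.0704]
tool_rot: [-0.0, 0.905, -0.425, 0.001]
contact_force: [0.3, -0.5, -0.1]
gripper_width: -0.003
grasp_force: 0.2
```

Run:
```python
from h import *
s=state();print(s['tool_pos'],s['contact_force'],plan([.5197,-.0459,.07],np.radians(-50.3)))
```

```text
[ 0.52117484 -0.04744283  0.07040311] [ 0.32115298 -0.51207381 -0.14348333] [-0.0043, 0.0003, 0.0008, -0.0004, -0.0006, -0.0001]
```

jog_arm --motion "0 -0.002 0 0 0 0 0; 0 -0.004 0 0 0 0 0; 0 -0.0045 0 0 0 0 0; 0 -0.0045 0 0 0 0 0; 0 -0.0045 0 0 0 0 0"

```text
time: 17.25
tool_pos: [0.5195, -0.0457, 0.07]
tool_rot: [-0.0, 0.905, -0.425, 0.0]
contact_force: [0.8, -1.3, 1.7]
gripper_width: 0.002
grasp_force: 1.0
```

jog_arm --motion "0 0.02 0 0 0 0 0; 0 0.04 0 0 0 0 0; 0 0.04 0 -0.1 0 0 0; 0 0.04 0 -0.2 0 0 0; 0 0.04 0 -0.3 0 0 0"

```text
time: 17.88
tool_pos: [0.5321, -0.0614, 0.221]
tool_rot: [-0.0, 0.905, -0.425, -0.001]
contact_force: [0.6, 0.1, 0.1]
gripper_width: -0.005
grasp_force: 0.0
```

jog_arm --motion "0 0 0 -0.1 0 0 -0.1; 0 -0.05 -0.03 -0.1 0 0 -0.22; 0 -0.1 -0.06 -0.1 0 0 -0.34; 0 -0.14 -0.08 -0.1 0 0 -0.46; 0 -0.14 -0.08 -0.1 0 0 -0.585"

```text
time: 18.5
tool_pos: [0.5181, 0.0194, 0.2697]
tool_rot: [-0.0, 1.0, 0.004, -0.0]
contact_force: [0.2, -0.6, 0.3]
gripper_width: -0.002
grasp_force: 0.0
```

jog_arm --motion "0 0 0 0 0 0 0; 0 0 0 0 0 0 0; 0 0 0 0 0 0 0; 0 0 0 0 0 0 0; 0 0 0 0 0 0 0"

```text
time: 19.12
tool_pos: [0.5183, 0.0182, 0.2699]
tool_rot: [-0.0, 1.0, -0.001, 0.0]
contact_force: [-0.4, -0.6, 0.1]
gripper_width: -0.001
grasp_force: 0.0
```

```bash
python3 meas.py b7.png
```

```text
23 centre [ -0.65168206  -0.98299613 106.52749679]
ticks mod15 [8.3 8.4 8.4 8.4 8.4 8.3 8.5 8.4 8.4 8.4 8.4 8.5 8.4 8.5 8.5 8.5 8.5 8.4
 8.5 8.5 8.5 8.5 8.5]
66 602 38.39528526851834
118 282 38.403195521299764
```

View pics/b7.png

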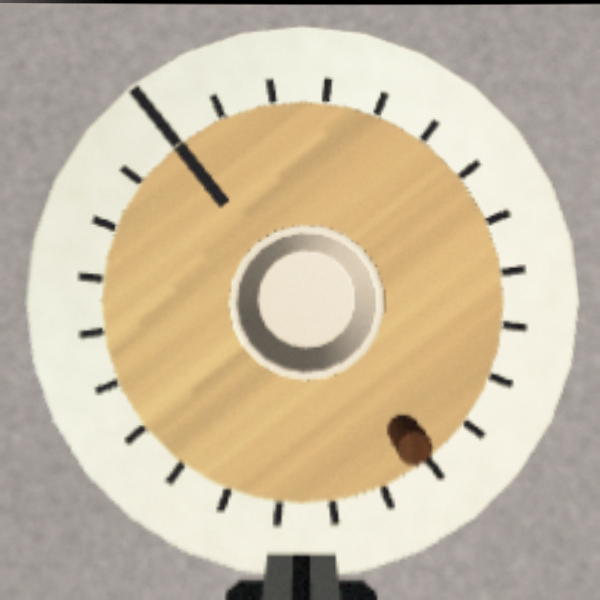

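The index line now runs straight into the long line (135,90)–(224,204), both at 38.4°. The bowl is centred, and the arm is clear of everything.

```bash
python3 -c "from plant import *;print(job_done())"
```

```text
the job is handed in; nothing more can be done
None
```

The wheel is set and handed in: the index line matches the long target line (both measured at 38.4°), the white bowl is still standing centred on the head, and the arm is clear of everything.

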